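# Set an embossing press to the card and hold the impression at four clicks

### The arm

A 7-joint arm with a two-finger parallel gripper is mounted at the origin on the work surface. World frame = base frame: x ahead of the robot, y to its left, z up, the work surface at z = 0. Lengths are in mm, angles in rad, forces in N, time in s.
With the tool pointing down it reaches from about 350 to 900 mm from the base axis. Payload 8.1 kg.
Tool frame: the origin (TCP) lies midway between the tips of the shut fingers; the grasp point (between the pads) lies hold_point_z behind it (hold_point_z is the distance from the TCP to the grasp point, in mm); z points along the fingers, y is the line along which they close (so a half turn about z gives the same grasp; the last joint's range is limited). The gripper opens to 92 mm and grips with 3 to 60 N. Pads are 19 mm wide; open, the fingers measure 130 mm over their backs; the gripper's body (75 mm by 190 mm) begins 47 mm behind the grasp point.
Start: joints at [1.188, 0.434, 0.025, 1.573, -0.012, 1.134, -0.075], TCP at [172.578, -600.715, 226.742] pointing down, gripper open.
Joint ranges: [-2.62, 2.62], [-0.44, 2.09], [-1.27, 1.32], [0.08, 2.57], [-1.32, 4.46], [0.12, 2], [-2.74, 2.74]. Speed limits (rad/s): [2.22, 2.22, 3.01, 3.01, 3.14, 3.14, 3.14].

### API

Orientations are given as a unit quaternion [w, x, y, z].
In Python, from station import goto, move_linear, goto_joints, command_gripper, hold, solve_ik, state, get_image, calibration, IKError, job_done, hold_point_z gives the robot as it stands. Calls block until the motion is done:
- goto(position, orientation): joint-space move of the TCP to a pose.
- move_linear(position, rot=None, max_speed=150, force_limit=None): straight line of the TCP; rot=None keeps the orientation; max_speed is the mean speed in mm/s. With force_limit (N) it stops when the force on the tool has changed by that much, and returns True; else False.
- goto_joints(angles): joint-space move.
- command_gripper(opening, grip_force=None): opening from 0.0 (shut) to 1.0 (fully open); grip_force is the grip in N (None keeps the last); returns when the fingers have stopped.
- hold(seconds).
- solve_ik(position, orientation): joint angles nearest the present ones, or None.
- state(): the state.
- get_image(name): name is "scene" or "top"; returns (picture, depth): 384x512x3 uint8, red, green, blue; 384x512 float32, mm along the optical axis (not along the pixel's ray), 0 where there is no reading.
- calibration(name): a dict with "camera_matrix" (3x3 intrinsics, pixels), "rvec" (rotation vector, rad) and "tvec" (3), from world to camera coordinates, as OpenCV has them. Camera axes: x right, y down, z forward; pixel columns grow to the right and rows downward; lengths in mm; the calibration is good to about 2 mm. A picture is of the moment at which its call begins. calibration takes no time and is no camera call.
A pose or a line that the arm cannot do raises IKError and nothing moves.
- job_done(): hands the job in; it is judged then, once.
The state is a dict: "time_s": time; "q": joint angles; "joint_vel": joint speeds; "effort": joint torques, N m; "eef_pos": TCP position; "ee_rot": TCP orientation; "force": force on the tool from outside, world axes, zero at the start; "moment": the same for the moment, N m; "gripper_width": opening from 0.0 (shut) to 1.0 (fully open); "gripper_force": force on a finger pad.
Only numpy, scipy, OpenCV 4.12 (cv2) and the standard library are available. Lean on these libraries where they do the work, as an engineer would, in place of code of your own. Each camera call takes 0.05 s, during which the arm holds its last target. There are 200 camera calls.

### The job

Emboss the card that lies ready in the small hand press: first turn the card-thickness dial on its base plate to the 6 mark, then pull the press lever down four clicks of its ratchet, never a fifth, and keep it held down there in the fourth click, for it springs back up when let go. Finish while still holding the lever, and leave the other things on the table where they are.

Things in the scene. Friction and masses are not known exactly. Their poses are not given: they have to be found in the camera images.
- press: Embossing press: grey cast bench press, fixed to the table; its place and yaw vary. Base plate 250 x 290 x 30 mm (x -130 to 120, y -90 to 200); column and overhanging head (x -65 to 110, y -45 to 45, top 248 mm high). Origin on the table below the lever's pivot; x from the front (where the lever reaches out to the robot) to the column, y to the side with the dial, z up.
- dial_centre (a point): Middle of the card-thickness dial's face, 32 mm above the table, at x -75, y 145 mm of the press. The face is an aluminium disc of 86 mm diameter with 11 black marks for 0 to 10, clockwise from above, the 0, 5 and 10 marks longer and thicker. 5 lies straight towards the column (+x of the press); 6 is the next mark clockwise from it. Axes as the press's.
- knob_grip (a point): On the axis of the thickness knob, 60 mm above the table: a black bar knob, the only knob of the press. The bar to pinch is 36 mm long, 12 mm thick, with flat parallel sides, its top 69 mm above the table; below it a round skirt of 40 mm diameter, its top 38 mm above the table. x of this point runs along the bar to its pointer end (white line and nose), z up.
- thickness_dial (a joint): Turn of the thickness knob in rad, 0 to 4.5, growing clockwise from above. Marks are 0.45 rad apart, so 6 is at 2.70. The pointer stands at 2.25 minus this value, counter-clockwise from the press's +x. It begins between marks 1 and 4.3, turns with light even friction (0.04 N m) and stays where it is left.
- press_lever: The press lever with its toothed quadrant, at the side of the head away from the dial: a steel bar with a black round plastic grip. Origin on the pivot's axis, 205 mm above the table at x 0, y 0 of the press; the bar lies in a plane 92 mm to the press's -y.
- lever_pivot (a point): Point of the lever's pivot axis in the plane of the lever bar: 205 mm above the table, at x 0, y -92 mm of the press. The axis is parallel to the press's y. Axes as the press's.
- lever_grip (a point): Middle of the lever's black grip, on its centre line, 170 mm from the pivot. The grip is a round bar of 26 mm diameter along the lever, from 124 to 218 mm from the pivot, free on both sides. It moves with the lever: at rest the bar reaches from the pivot to the press's front (-x), rising 0.61 rad above level.
- lever_swing (a joint): Swing of the lever in rad: 0 at rest on its upper stop, growing as the grip is pulled down (the bar's rise above level = 0.61 minus this), lower stop at 1.1. A spring pushes it up with 5 N at the grip (at rest) to 8 N (far down), all the way back to 0 when let go. The first tooth is met at 0.23; the clicks, notch bottoms, are at 0.37, 0.51, 0.65, 0.79 (fourth), 0.93, 1.07.
- pawl (a point): Barrel of the spring pawl beside the head, up to 300 mm above the table; its roller rides over six rounded teeth of the lever's quadrant. Each crest lies 0.07 rad before its notch. Felt at the grip: the force jumps to 10 to 12 N as the roller meets a tooth, sinks evenly over the crest to 2 to 4 N near the notch bottom, then jumps again at the next tooth. The notches alone do not hold the lever.
- glue_bottle: White glue bottle with blue cap, 38 mm diameter, 115 mm high, upright on the table on the dial side of the press. Bystander; origin under its centre.
- tape_roll: Roll of tape lying flat, 84 mm diameter, 18 mm high, in front of the press. Bystander; origin under its centre.
- scissors: Scissors lying flat, 175 mm long, 12 mm high, in front of the press on the dial side. Bystander; x points along the blades.
- ruler: Ruler lying flat, 160 x 32 x 4 mm, in front of the press on the lever side. Bystander; origin under its centre, x along it.
- pencil_case: Dark pencil case, 200 x 85 x 45 mm, on the robot's left. Bystander; origin under its centre.
- phone: Phone lying flat, 145 x 70 x 8 mm, on the robot's right. Bystander; origin under its centre.
- card_stack: Stack of card blanks, 150 x 105 x 24 mm, beside the press on the lever side. Bystander; origin under its centre.
- paint_brush: Paint brush lying flat, 180 mm long, 8 mm thick, on the robot's right. Bystander; handle to its -x.

How it is judged (in metres and radians):
On the way, in this order (a step that is already met when the one before it is completed fails the run):
1. the thickness dial stands at 6, the lever still up (value of joint thickness_dial between 2.55 and 2.85 rad and value of joint lever_swing below 0.2 rad), for 0.3 s.
2. the lever is pulled down into its fourth click (value of joint lever_swing between 0.735 and 0.86 rad), for 0.3 s.
At the end, for the whole second after the job is handed in: The dial is still within a third of a division of 6 (2.55 to 2.85 rad), the lever is in its fourth click (0.735 to 0.86 rad) and the fingers are still bearing on the lever with more than 1.5 N, all through the last second (all of step 2 and value of joint thickness_dial between 2.55 and 2.85 rad and contact force between the fingers and press_lever above 1.5 N); the arm keeps its last pose, push and grip.
It fails at once if the lever is pulled on past the fourth click towards the fifth (beyond 0.87 rad) (value of joint lever_swing above 0.87 rad).
It fails at once if another thing on the table is pushed more than 30 mm (distance of any of glue_bottle, tape_roll, scissors, ruler, pencil_case, phone, card_stack, paint_brush from where it was at the start of the episode above 0.03 m).
It fails at once if the glue bottle is knocked over (angle between glue_bottle's own z axis and vertical above 0.5 rad).
It also fails if it takes over 72 s, if anything falls off the work surface, if the arm or the gripper's body presses on something with over 40 N, if the wrist force passes 120 N, or if a joint passes its speed limit or range.

## Working session

There is one attempt and no reset: what is moved stays moved. The work goes in short steps, each a Python script; the robot and the scene stay as the last script left them, time stands still between calls to the robot, and variables do not carry over. Pictures are saved under pics/ and viewed, at most 10 in all, crops included, and the job is handed in when it is done.

```bash
mkdir -p pics; ls; python3 - <<'E'
from station import *
import cv2,numpy as np
for n in("scene","top"):
    p,d=get_image(n); cv2.imwrite(f"pics/{n}0.png",p[:,:,::-1]); np.savez(f"{n}0.npz",p=p,d=d)
    c=calibration(n); R=cv2.Rodrigues(np.array(c["rvec"],float))[0]; print(n,c["camera_matrix"],-R.T@np.array(c["tvec"]).ravel(),R[2])
s=state();print(s, hold_point_z)
E
```

```text
pics
scene [[354.88078139   0.         259.16728085]
 [  0.         354.88078139 192.6112573 ]
 [  0.           0.           1.        ]] [ 896.16548424  509.33702291 1057.33728326] [-0.30357333 -0.48838448 -0.81812214]
top [[380.05741183   0.         252.89973086]
 [  0.         380.05741183 186.32375736]
 [  0.           0.           1.        ]] [ 355.94812902    2.68054815 1520.9793192 ] [ 0.18211564 -0.01399899 -0.98317746]
{'time_s': 0.1, 'q': array([ 1.18837701,  0.43511481,  0.02495868,  1.57399157, -0.01162143,
        1.13399125, -0.07512652]), 'joint_vel': array([-0.00103448, -0.00124729, -0.00071748, -0.00197766, -0.00075014,
        0.00067602, -0.00075535]), 'effort': array([ 2.96110942e-03, -6.69123888e+01,  9.87967327e-01, -3.15144753e+01,
       -6.05280348e-02,  3.74059018e-02,  4.13199314e-05]), 'eef_pos': array([ 172.45507149, -600.26988106,  226.05280628]), 'ee_rot': array([-6.64763441e-04,  9.90234736e-01,  1.39408409e-01, -1.43124959e-04]), 'force': array([0.08768382, 1.21417351, 0.18945045]), 'moment': array([ 0.02172192,  0.01918995, -0.00423018]), 'gripper_force': 0.0, 'gripper_width': 1.0018055380209658} 18.8
```

View pics/scene0.png

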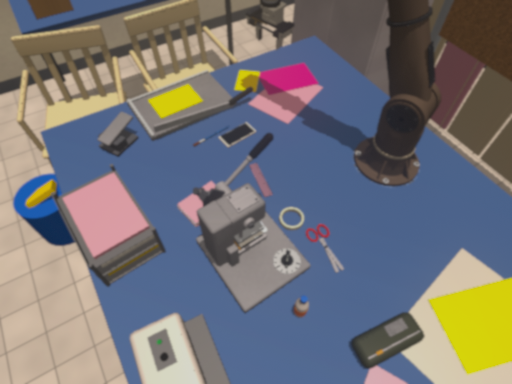

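View pics/top0.png

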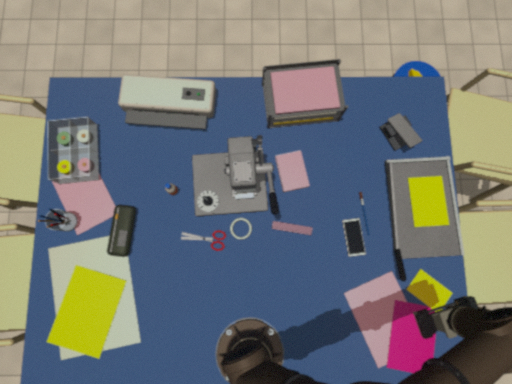

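Scene view: press around (245,240), dial at (288,260), lever grip near (262,145). Top view: dial at (207,202), black grip at (273,200), base plate's front corners at about (194,214) and (266,212). Next I enlarge and measure.

```bash
cat > h.py <<'E'
import numpy as np,cv2
from station import calibration
def cam(n):
    c=calibration(n);R=cv2.Rodrigues(np.array(c["rvec"],float))[0];t=np.array(c["tvec"],float).ravel()
    return np.array(c["camera_matrix"]),R,t
def ray(n,uv,z):
    K,R,t=cam(n);C=-R.T@t;uv=np.atleast_2d(uv).astype(float)
    d=np.c_[uv,np.ones(len(uv))]@np.linalg.inv(K).T@R
    return C+d*((z-C[2])/d[:,2])[:,None]
def pix(n,P):
    K,R,t=cam(n);p=(np.atleast_2d(P)@R.T+t)@K.T;return p[:,:2]/p[:,2:]
E
python3 - <<'E'
from h import *
out=[]
for n,(x,y,w,h) in (("top",(185,130,100,90)),("scene",(190,125,130,117+70))):
    z=np.load(n+"0.npz");p=z["p"][:,:,::-1]
    c=p[y:y+h,x:x+w]; s=6 if n=="top" else 3.2
    s=6 if n=="top" else 3
    cv2.imwrite(f"pics/{n}_crop.png",cv2.resize(c,None,fx=s,fy=s,interpolation=cv2.INTER_CUBIC))
    # dial
    g=p.min(2); u,v=((207,202) if n=="top" else (288,260))
    m=np.zeros_like(g);m[v-20:v+20,u-20:u+20]=(g[v-20:v+20,u-20:u+20]>150)*255
    cs,_=cv2.findContours(m,cv2.RETR_EXTERNAL,cv2.CHAIN_APPROX_NONE)
    k=cv2.convexHull(max(cs,key=cv2.contourArea)); e=cv2.fitEllipse(k)
    print(n,"dial",e,ray(n,[e[0]],32))
    W=ray(n,k[:,0],32); (c0,r)=cv2.minEnclosingCircle(W[:,:2].astype(np.float32)); print("circ",c0,r)
    # grip: dark pixels
    gm=p.max(2)
    m=np.zeros_like(g)
    if n=="top": R_=(slice(180,222),slice(262,285))
    else: R_=(slice(128,168),slice(240,280))
    m[R_]=(gm[R_]<45)*255
    cs,_=cv2.findContours(m,cv2.RETR_EXTERNAL,cv2.CHAIN_APPROX_NONE); q=max(cs,key=cv2.contourArea)
    print("grip",cv2.minAreaRect(q),cv2.contourArea(q))
E
```

```text
top dial ((207.25, 200.785400390625), (20.15568733215332, 20.875844955444336), 47.129215240478516) [[574.72614316 162.32944693  32.        ]]
circ (574.9103393554688, 162.48129272460938) 41.48765182495117
grip ((273.4038391113281, 203.0192413330078), (20.592195510864258, 5.88348388671875), 78.69007110595703) 93.5
scene dial ((286.4824523925781, 260.637451171875), (25.478464126586914, 27.761310577392578), 104.92764282226562) [[576.47700655 162.45149684  32.        ]]
circ (576.1573486328125, 161.4637451171875) 43.81392288208008Traceback (most recent call last):
  File "<stdin>", line 21, in <module>
ValueError: max() iterable argument is empty
```

View pics/top_crop.png

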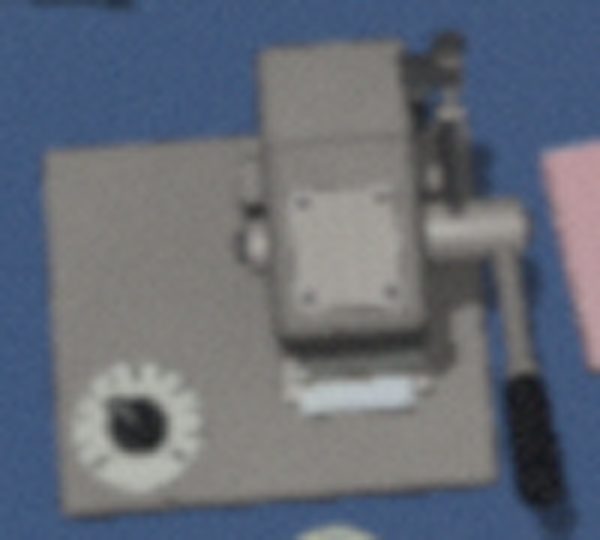

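View pics/scene_crop.png

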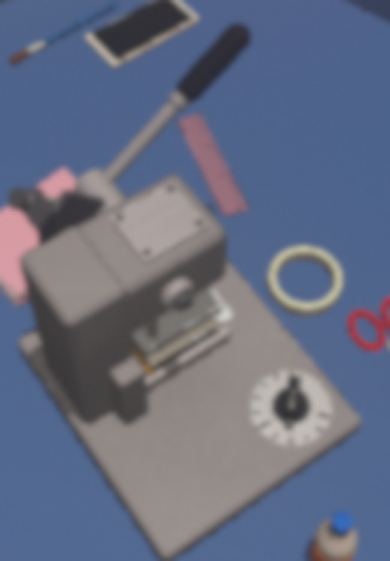

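Top crop: dial centre ≈(138,427), base corners at (67,513), (496,482), (47,150); grip runs from (525,378) to (543,500). Scene crop: base corners at (360,420) and (165,557), grip from (185,95) to (240,35). Dial positions agree to 2 mm. Next: yaw from base edges and the pointer.

```bash
python3 - <<'E'
from h import *
T=lambda a:np.array(a)/6+[185-.4,130-.4]
S=lambda a:np.array(a)/3+[190-.3,125-.3]
def ang(a,b): d=b-a;return np.arctan2(d[1],d[0]),np.linalg.norm(d[:2])
t=ray("top",[T((67,513)),T((496,482)),T((47,150))],30)
s=ray("scene",[S((360,420)),S((165,557))],30)
print(t,s)
print("front edge (x axis +pi/2)",ang(t[1],t[0]),"left",ang(t[0],t[2]),"scene left",ang(s[0],s[1]))
# edge fits: line fits by gradient in the top image along front edge & left edge
for n,A,B in (("top",T((67,513)),T((496,482))),("top",T((67,513)),T((47,150))),("scene",S((360,420)),S((165,557)))):
    p=np.load(n+"0.npz")["p"].astype(np.float32); b=cv2.GaussianBlur(p[:,:,2]-p[:,:,0],(0,0),.7)
    d=(B-A)/np.linalg.norm(B-A);nn=np.array([-d[1],d[0]]);pts=[]
    for f in np.linspace(.08,.92,40):
        o=np.arange(-5,5.01,.2);q=A+f*(B-A)+o[:,None]*nn
        v=cv2.remap(b,q[:,0:1].astype(np.float32),q[:,1:2].astype(np.float32),cv2.INTER_LINEAR).ravel()
        g=np.abs(np.gradient(v)); pts.append(q[g.argmax()])
    W=ray(n,pts,30)[:,:2].astype(np.float32)
    l=cv2.fitLine(W,cv2.DIST_HUBER,0,.5,.01).ravel(); print(n,"angle",np.arctan2(l[1],l[0]),l)
# dial rectified pics at z=69 scale 6px/mm? side by side 100 mm, x up, y left
C=np.array([575.5,162.3]); ims=[]
for n in("top","scene"):
    p=np.load(n+"0.npz")["p"][:,:,::-1]
    yy,xx=np.mgrid[0:380,0:380]; P=np.stack([C[0]+(190-yy)/3.8,C[1]+(190-xx)/3.8,np.full(yy.shape,60.)],-1).reshape(-1,3)
    m=pix(n,P).reshape(380,380,2).astype(np.float32); ims.append(cv2.remap(p,m[...,0],m[...,1],cv2.INTER_CUBIC))
cv2.imwrite("pics/dial.png",np.hstack(ims))
E
```

```text
[[518.52896029 206.80933536  30.        ]
 [537.02368003 -74.46441266  30.        ]
 [764.07110593 224.93175136  30.        ]] [[521.56115837 210.07695929  30.        ]
 [764.04096839 228.20822546  30.        ]]
front edge (x axis +pi/2) (np.float64(1.636455261291122), np.float64(281.8811380406392)) left (np.float64(0.07367214738838611), np.float64(246.21000639101825)) scene left (np.float64(0.07463543967070817), np.float64(243.15674179349773))
top angle -1.5031098 [ 6.7634843e-02 -9.9771017e-01  5.2393060e+02  6.6507996e+01]
top angle 0.06782322 [9.9770087e-01 6.7771226e-02 6.3771906e+02 2.2065373e+02]
scene angle 0.06978913 [9.9756575e-01 6.9732487e-02 6.2966010e+02 2.2459969e+02]
```

View pics/dial.png

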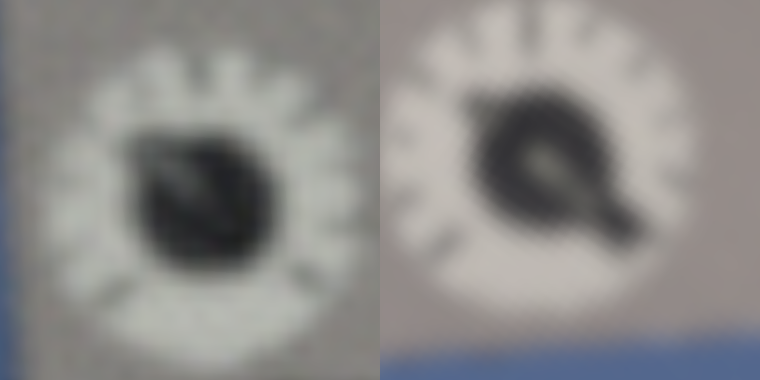

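Bar's pointer is upper-left in the rectified views (x up, y left): about 0.83 rad from world +x, so the dial stands near 3.3; press yaw ≈ 0.068. The gripper body passes close to the head, so I'll lean the tool 8° away. Check bottle, lever and IK first.

```bash
cat >> h.py <<'E'
from scipy.spatial.transform import Rotation as Ro
YAW=0.068; D=np.array([575,162.3,0.]); RY=Ro.from_euler('z',YAW).as_matrix()
W=lambda p:D+RY@(np.array(p,float)-[-75,145,0])      # press -> world
def quat(M): return Ro.from_matrix(M).as_quat(scalar_first=True)
def down(phi): c,s=np.cos(phi),np.sin(phi); return np.array([[c,s,0],[s,-c,0],[0,0,-1.]])
TILT=0.14
def knob(phi,z=60,back=13,flip=0,tilt=TILT): # phi world pointer angle; tool leans its body to press +y
    t=Ro.from_rotvec(-tilt*RY[:,0]).as_matrix()
    M=t@down(phi+flip*np.pi); return np.array([D[0],D[1],z])+back*M[:,2], quat(M)
def lev(th,pitch,flip=0,back=14,r=170): # pitch>0: body leans to press +x
    a=.61-th; G=W([-r*np.cos(a),-92,205+r*np.sin(a)])
    t=Ro.from_rotvec(pitch*RY[:,1]).as_matrix(); M=t@down(YAW+flip*np.pi)
    return G+back*M[:,2],quat(M)
PITCH=lambda th:.25-.5*th
E
python3 - <<'E'
from h import *; from station import *
print("bottle",ray("top",[(171,188)],110),ray("scene",[S for S in [(190+341/3,125+522/3)]],113))
print("pivot",W([0,-92,205]))
print("grip pix pred",pix("top",lev(0,0,back=0)[0]),pix("scene",lev(0,0,back=0)[0]))
for f in(0,1):
    print(f,"knob",[np.round(q,2) if (q:=solve_ik(*knob(p,flip=f))) is not None else None for p in(.83,.2,-.382)])
    print(f,"hi",[solve_ik(*knob(.83,z=z,flip=f)) is not None for z in(400,450,500)])
    print(f,"lev",[np.round(q,2) if (q:=solve_ik(*lev(t,PITCH(t),flip=f))) is not None else None for t in(0,.4,.79)])
    P,q=lev(0,.25,flip=f); print([solve_ik(P+[0,0,z],q) is not None for z in(60,100,140)])
s=state();print([solve_ik([172,-600,z],s["ee_rot"]) is not None for z in(400,450,500)])
M=Ro.from_quat(s["ee_rot"],scalar_first=True).as_matrix();print(M)
E
```

```text
bottle [[612.73419791 290.81341161 110.        ]] [[623.72221061 306.21560412 113.        ]]
pivot [665.93024961 -69.0561966  205.        ]
grip pix pred [[272.76262078 202.83899019]] [[261.03916809 145.93351428]]
0 knob [array([-0.04,  0.69, -0.61,  1.75,  0.62,  0.96, -1.69]), array([-0.11,  0.67, -0.5 ,  1.76,  0.55,  0.92, -2.26]), array([-0.83,  0.67,  0.58,  1.83, -0.3 ,  0.79, -2.08])]
0 hi [True, True, True]
0 lev [array([ 0.23,  0.41, -0.29,  1.49,  0.12,  1.5 , -1.58]), array([ 0.34,  0.3 , -0.37,  1.8 ,  0.12,  1.12, -1.57]), array([ 0.38,  0.27, -0.38,  2.04,  0.13,  0.71, -1.57])]
[True, True, True]
1 knob [array([ 0.21,  0.88, -1.07,  1.73,  0.95,  1.21,  1.21]), array([ 0.07,  0.75, -0.78,  1.75,  0.75,  1.04,  0.72]), array([ 0.04,  0.73, -0.73,  1.75,  0.71,  1.01,  0.17])]
1 hi [True, True, True]
1 lev [array([ 0.55,  0.51, -0.8 ,  1.47,  0.32,  1.57,  1.36]), array([ 0.67,  0.39, -0.82,  1.77,  0.3 ,  1.17,  1.39]), array([ 0.73,  0.36, -0.82,  2.01,  0.37,  0.77,  1.34])]
[True, True, True]
[True, True, True]
[[ 9.61130550e-01  2.76093908e-01 -4.68801839e-04]
 [ 2.76094289e-01 -9.61129707e-01  1.27663806e-03]
 [-9.81073839e-05 -1.35644935e-03 -9.99999075e-01]]
```

```bash
python3 - <<'E'
from h import *; from station import *
s=state(); goto([172,-600,480],s["ee_rot"])
p,q=knob(.83,z=480,flip=1); goto(p,q); print(state()["time_s"],np.round(state()["q"],2))
command_gripper(0.6,12)
p,q=knob(.83,z=150,flip=1); move_linear(p,q,max_speed=200)
p,q=knob(.83,flip=1); print(move_linear(p,q,max_speed=60,force_limit=8))
f0=state()["force"]; im,d=get_image("scene"); 
command_gripper(0,12); s=state()
print(s["time_s"],s["eef_pos"],p,s["gripper_width"],s["gripper_force"],s["force"]-f0,s["moment"])
im2,d=get_image("scene"); im3,d=get_image("top")
f=lambda i,x,y:cv2.resize(i[y:y+100,x:x+130,::-1],None,fx=3,fy=3,interpolation=cv2.INTER_CUBIC)
cv2.imwrite("pics/grasp.png",np.hstack([f(im2,220,180),f(im3,150,140)]))
E
```

```text
4.1167 [ 0.14  0.5  -1.07  1.1   0.55  1.85  1.65]
False
9.125 [575.21867482 160.41384204  47.13860542] [575.12326107 160.490132    47.12719205] 0.14594558890118048 11.660211001290008 [ 0.87626076 -0.32739238 -0.16785834] [ 0.40501321 -0.10411695  0.0575514 ]
```

View pics/grasp.png

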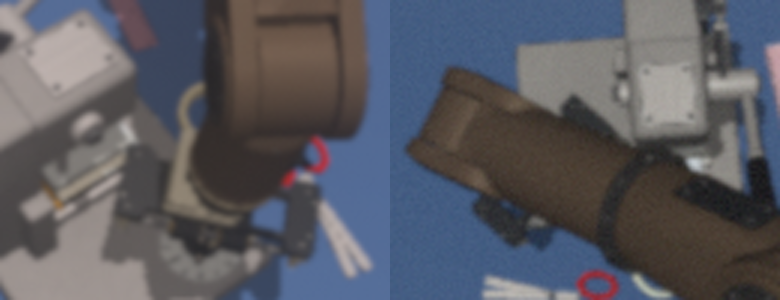

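The views show the gripper over the knob, clear of head and scissors; the width of 13.4 mm fits the 12 mm bar. Turn.

```bash
python3 - <<'E'
from h import *; from station import *
f0=state()["force"]
for phi in np.linspace(.83,-.382,9)[1:]:
    p,q=knob(phi,flip=1); move_linear(p,q,max_speed=60)
    s=state(); print(round(s["time_s"],1),round(phi,2),np.round(s["force"]-f0,1),round(s["moment"][2],2),round(s["gripper_width"],3),round(float(s["gripper_force"]),1))
    if np.linalg.norm(s["force"]-f0)>25: print("STOP");break
else:
    hold(.2); command_gripper(.6); p,q=knob(-.382,z=480,flip=1); move_linear(p,q,max_speed=200)
    p0,q0=lev(0,.25,flip=1); goto(p0+[0,0,130],q0); s=state();print(s["time_s"],s["eef_pos"],np.round(s["q"],2))
ims=[];C=D
for n in("top","scene"):
    p=get_image(n)[0][:,:,::-1]
    yy,xx=np.mgrid[0:380,0:380]; P=np.stack([C[0]+(190-yy)/3.8,C[1]+(190-xx)/3.8,np.full(yy.shape,60.)],-1).reshape(-1,3)
    m=pix(n,P).reshape(380,380,2).astype(np.float32); ims.append(cv2.remap(p,m[...,0],m[...,1],cv2.INTER_CUBIC))
cv2.imwrite("pics/dial2.png",np.hstack(ims))
E
```

```text
9.5 0.68 [ 0.8 -0.1 -0.2] -0.04 0.148 12.0
9.8 0.53 [-0.1 -0.8 -0.3] -0.05 0.156 12.1
10.1 0.38 [ 0.1  0.  -1.1] -0.0 0.156 12.1
10.4 0.22 [ 0.9  0.2 -1.1] -0.05 0.153 12.1
10.7 0.07 [ 0.2  0.5 -2.3] -0.09 0.15 12.0
11.0 -0.08 [ 0.4  1.3 -1.5] -0.0 0.156 12.0
11.3 -0.23 [ 0.7  2.  -2.5] 0.01 0.153 12.0
11.6 -0.38 [ 1.2  2.3 -2.1] -0.07 0.148 11.9
15.8917 [523.5800727  -77.45410241 419.01464103] [ 0.54  0.47 -0.85  1.22  0.3   1.85  1.39]
```

View pics/dial2.png

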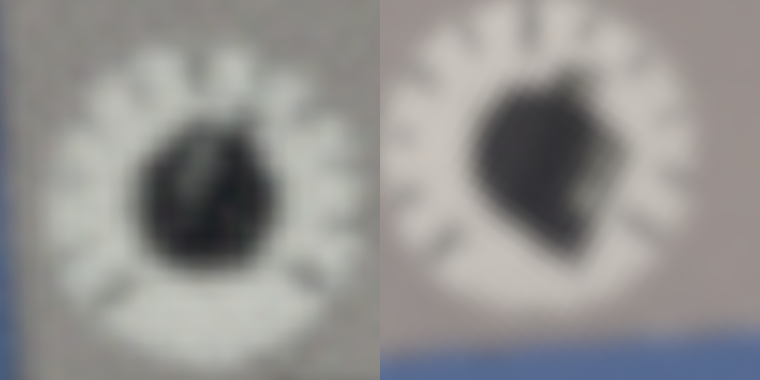

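Pointer has swung to the upper right near mark 6 (nose at (245,130) in the left half, white streak at about (590,200)-(605,160) in the right). I check it closer, rectified at the bar's top, with offset correction and ideal overlay beside.

```bash
python3 - <<'E'
from h import *; from station import *
rows=[]
for n in("scene","top"):
    ims=[]
    now=np.mean([get_image(n)[0].astype(np.float32) for _ in range(8)],0)[:,:,::-1]
    old=np.load(n+"0.npz")["p"][:,:,::-1].astype(np.float32)
    C=D[:2]+(np.array([1.3,0]) if n=="scene" else 0)
    if n=="scene": C=np.array([576.3,161.9])
    else: C=np.array([574.8,162.4])
    for p in(old,now):
        N=280;s=5.;yy,xx=np.mgrid[0:N,0:N]; P=np.stack([C[0]+(N/2-yy)/s,C[1]+(N/2-xx)/s,np.full(yy.shape,69.)],-1).reshape(-1,3)
        m=pix(n,P).reshape(N,N,2).astype(np.float32); im=cv2.remap(p,m[...,0],m[...,1],cv2.INTER_CUBIC)
        ims.append(im)
    a=[np.clip((i-20)*1.6,0,255).astype(np.uint8) for i in ims]
    b=a[1].copy(); o=np.array([N/2,N/2])
    for phi,col in((-.382,(0,0,255)),):
        u=np.array([-np.sin(phi),-np.cos(phi)]);v=np.array([-u[1],u[0]])
        box=[o+18*s*i*u+6*s*j*v for i,j in((1,1),(1,-1),(-1,-1),(-1,1))]
        cv2.polylines(b,[np.int32(box)],True,col,1)
    rows.append(np.hstack(a[1:]+[b]))
cv2.imwrite("pics/dial3.png",np.vstack(rows))
E
```

```text
(no output)
```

View pics/dial3.png

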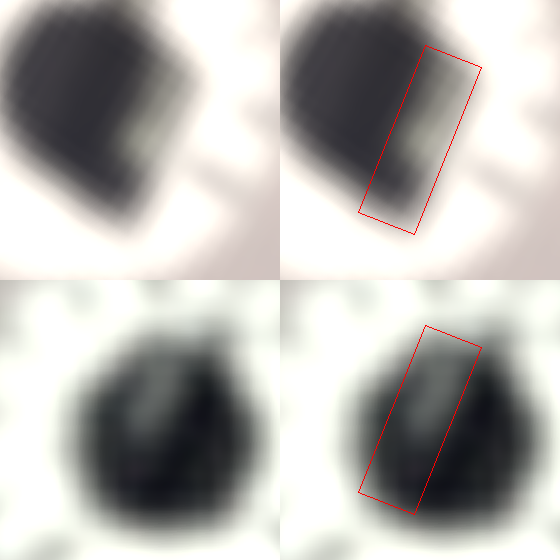

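The ideal bar outline at mark 6 (red) fits the bar in both views, so the dial is at 6. Now the lever: descend, pinch, check, then pull to about 0.5 rad first.

```bash
cat >> h.py <<'E'
PIV=W([0,-92,205])
def theta(s,back=14):
    M=Ro.from_quat(s["ee_rot"],scalar_first=True).as_matrix(); g=RY.T@(s["eef_pos"]-back*M[:,2]-PIV)
    return .61-np.arctan2(g[2],-g[0]), np.hypot(g[0],g[2]), g[1]
E
python3 - <<'E'
from h import *; from station import *
p,q=lev(0,.25,flip=1)
print(move_linear(p,q,max_speed=80,force_limit=6)); f0=state()["force"]
command_gripper(0,15); s=state()
print(s["time_s"],s["gripper_width"]*92,s["gripper_force"],s["force"]-f0,theta(s))
if 22<s["gripper_width"]*92<31:
    for th in np.arange(.05,.66,.05):
        p,q=lev(th,PITCH(th),flip=1); move_linear(p,q,max_speed=25); s=state()
        print(round(s["time_s"],1),round(th,2),np.round(theta(s),3),np.round((s["force"]-f0)@RY,1),round(s["gripper_width"]*92,1))
        if np.linalg.norm(s["force"]-f0)>30: print("STOP");break
E
```

```text
False
19.15 25.805494770421742 14.999906122684479 [-0.7357102  -1.02217606  0.28144688] (np.float64(-0.00015660261922179064), np.float64(169.99962543612685), np.float64(-0.36859378159822853))
19.6 0.05 [ 4.40000e-02  1.69956e+02 -3.49000e-01] [ 0.6 -2.9  5.8] 25.6
20.1 0.1 [ 9.40000e-02  1.69862e+02 -3.77000e-01] [ 0.7 -2.9  5.9] 25.4
20.6 0.15 [ 1.44000e-01  1.69788e+02 -4.19000e-01] [ 0.1 -2.3  5.8] 25.6
21.1 0.2 [  0.194 169.715  -0.408] [-0.9 -2.4  6.7] 25.7
21.6 0.25 [  0.241 169.619  -0.404] [-0.4 -2.7  8. ] 25.7
22.1 0.3 [  0.294 169.576  -0.399] [-0.  -2.   4.4] 25.7
22.5 0.35 [  0.346 169.553  -0.39 ] [ 0.6 -2.4  3.6] 25.6
23.0 0.4 [  0.392 169.441  -0.42 ] [-0.9 -4.1 11.2] 25.6
23.5 0.45 [  0.447 169.554  -0.41 ] [ 1.2 -3.6  4.5] 25.4
24.0 0.5 [  0.499 169.625  -0.375] [ 2.9 -4.9  2. ] 25.6
24.5 0.55 [  0.547 169.595  -0.391] [-0.  -5.4  8.3] 25.5
25.0 0.6 [  0.599 169.7    -0.343] [ 1.  -5.5  4.5] 25.5
25.5 0.65 [  0.65  169.762  -0.336] [ 1.9 -5.5  3.2] 25.8
```

Forces follow the given click profile at the right angles (low near 0.37, 0.51, 0.65; jump after). On to the fourth click in small steps.

```bash
python3 - <<'E'
from h import *; from station import *
for th in (.67,.69,.71,.73,.75,.77,.785):
    p,q=lev(th,PITCH(th),flip=1); move_linear(p,q,max_speed=20); s=state()
    print(round(s["time_s"],1),round(th,3),np.round(theta(s)[0],3),np.round(s["force"]@RY,1),round(s["gripper_width"]*92,1))
hold(.8); s=state(); print(s["time_s"],np.round(theta(s),3),np.round(s["force"]@RY,1),s["gripper_force"])
im=np.hstack([cv2.resize(get_image(n)[0][y:y+150,x:x+200,::-1],(400,300)) for n,x,y in(("scene",180,110),("top",160,110))])
cv2.imwrite("pics/end.png",im)
E
```

```text
25.8 0.67 0.668 [ 0.4 -5.9  7.2] 25.6
26.1 0.69 0.687 [-0.6 -5.8  9.7] 25.7
26.4 0.71 0.708 [-0.8 -4.8  8.4] 25.8
26.8 0.73 0.729 [ 0.5 -4.5  7. ] 25.4
27.1 0.75 0.75 [ 1.2 -4.3  5.1] 25.7
27.4 0.77 0.77 [ 1.3 -5.2  3.3] 25.9
27.7 0.785 0.785 [ 2.5 -4.8  3.5] 25.6
28.4583 [  0.785 169.928  -0.35 ] [ 2.5 -3.9  3.5] 15.001065284013748
```

View pics/end.png

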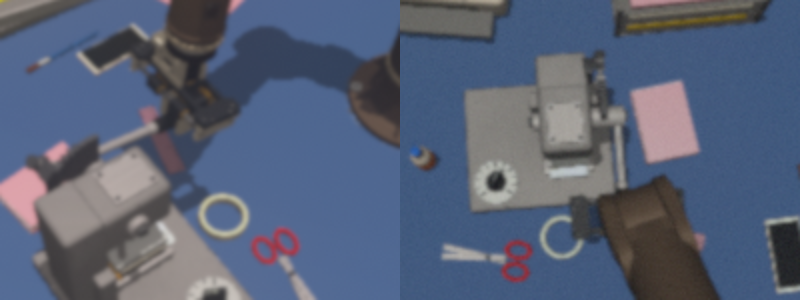

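The left half shows the lever down with the gripper on its grip at (190,110). The bystanders in view are undisturbed. The force is at its low near 0.785, which is the fourth notch, so I hand in.

```bash
python3 -c "
from station import *
print(job_done())"
```

```text
the job is handed in; nothing more can be done
None
```

I turned the dial to the 6 mark, then pulled the lever down into its fourth click (0.785 rad by the arm's position) and handed the job in while still gripping it with 15 N, at about 28 s on the robot's clock; the verdict was not shown.

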